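# Press home the hidden fixing peg in a wooden cat seat board

## Robot

A 6-joint arm with a two-finger parallel gripper is mounted at the origin on the work surface. World frame = base frame: x ahead of the robot, y to its left, z up, the work surface at z = 0. Lengths are in m, angles in rad, forces in N, time in s.
With the tool pointing down it reaches from about 0.15 to 0.775 m from the base axis. Payload 6.1 kg.
Tool frame: the origin (TCP) lies on the centre line of the jaws, within the pads' length; the fingertips stand 17 mm ahead of it and the grasp point (between the pads) lies 2 mm behind it; x points along the fingers, z is the direction in which the jaws open and shut, and the axes are right-handed (so a half turn about x gives the same grasp; the last joint's range is limited). The gripper opens to 85 mm and grips with 20 to 120 N. Pads are 22 mm wide; open, the fingers measure 114 mm over their backs; the gripper's body (76 mm by 85 mm) begins 54 mm behind the grasp point. The pads swing forward as they close: fully open they stand 13 mm farther back than shut.
Start: joints at [1.293, 0.126, -0.04, 1.405, 0, 1.571], TCP at [0.144, 0.505, 0.248] pointing down, gripper open.
Joint ranges: [-2.72, 2.72], [-0.95, 1.95], [-1.27, 1.35], [-1.78, 2.02], [-1.46, 1.47], [-3.14, 3.14]. Speed limits (rad/s): [2.39, 2.39, 3.01, 3.14, 3.14, 3.14].

## Interface

Orientations are given as a unit quaternion [w, x, y, z].
In Python, from plant import bot, eyes, finish_job gives the robot as it stands.
- The arm moves only by the tool step_arm, never from a script. Its argument "deltas" is a list of rows, each a list of 2 entries, a list of its own where there are three numbers: the shift along the tool's x, y, z as a fraction of full scale, then the turn, a rotation vector about the tool's x, y, z as a fraction of full scale. In form: [[[tx, ty, tz], [ax, ay, az]], ...]. A call has exactly 8 rows; each row shifts and turns the pose as measured when the row begins, along the tool's axes as they then stand; what a row does not reach is not made up. Full scale, the value 1, is 20 mm for a shift and 2 pi rad for a turn. A row lasts 1/10 s, in which the tool goes at most 50 mm and 8.59 degrees, less where a joint would pass 70% of its speed; a pose out of reach is approached as far as the arm can. A call with a number of a shift or a turn outside -1 to 1 is refused whole. A call with a gripper value outside its range is refused whole. "claw" is the finger opening in mm, from 0 to 85.4, set as the call begins (left out, the last holds). The fingers move at their own pace and stop on an object; the grip force is fixed at half the most. Time passes only in rows, so rows that do not move let the fingers close, or fill a call up. It gives the time, the measured TCP pose, the force and the opening at its end, in the units of the state.
- bot.state(): the state, without advancing time (a new reading comes with each control period).
- eyes.get_image(name): name is "scene" or "top"; returns the picture (384x512x3 uint8, blue, green, red); there is no depth.
- eyes.camera_model(name): a dict with "mtx" (3x3 intrinsics, pixels), "eye" and "orientation" of the camera in the world. Camera axes: x right, y down, z forward; pixel columns grow to the right and rows downward; lengths in m; the calibration is good to about 2 mm. A picture is of the moment at which its call begins. camera_model takes no time and is no camera call.
- finish_job(): hands the job in, once; it reports no verdict.
The state is a dict: "clock": time; "joints": joint angles; "joint_vel": joint speeds; "tau": joint torques, N m; "tcp_pos": TCP position; "tcp_rot": TCP orientation; "contact_force": force on the tool from outside, world axes, zero at the start; "wrist_torque": the same for the moment, N m; "opening": finger opening in m.
Only numpy, scipy, OpenCV 4.12 (cv2) and the standard library are available. Lean on these libraries where they do the work, as an engineer would, in place of code of your own. Each camera call takes 0.05 s, during which the arm holds its last target. There are 200 camera calls.

## Task

A fixing peg was left only half driven in a pocket somewhere along the bottom of the slot that runs across the sloping cat-shaped seat board, too deep in the slot to be seen from above. Take the push punch out of its block, feel along the floor of the slot with its tip until it drops into the pocket, and press the peg in until it will go no further. Then stand the punch back upright in its block, handle resting on the top, let go, and leave the can, tub, sanding block and clamp where they are.

Things in the scene. Friction and masses are not known exactly. Their poses are not given: they have to be found in the camera images.
- board: Light wood seat board of a toy, cat's-head shaped, 240 mm wide, 150 mm up the slope plus ears, 40 mm thick, fixed on a rest, its face sloping 35 degrees from level. Origin: on the face's plane, middle of the slot. z points square out of the face (up and towards the robot side), x up the slope, y level along the slot. Eyes, nose and whiskers are only thin inlays.
- slot_end_a (a point): Slot's end at y -48 mm in the board's frame, on the slot's centre line at the face. The slot is cut square to the face, 11 mm wide, 96 mm long, lips rounded to 4 mm, its flat hard floor 12 mm below the face: the punch gets to the floor only when held about square to the face.
- slot_end_b (a point): Slot's other end, y +48 mm. In the floor, its centre anywhere from y -35 to +35 mm and different each time, is a square-edged pocket as wide as the slot (11 mm) and 10 mm long. The peg's flat top lies in the pocket: 16 mm below the board's face when the joint peg reads 0, 24 mm when home.
- peg (a joint): How far the square 9 mm wooden fixing peg has been pressed down its pocket, in m, square to the board's face: starts between 0 and 0.0015, fully home against its stop at 0.008. It is a tight fit: it needs about 6 N to move, and stays where it is left. It says nothing of where along the slot the pocket lies.
- punch: Hand push punch: dark wooden square handle 22 x 22 x 70 mm with a straight round steel blade 7 mm in diameter and 60 mm long, flat-ended. About 0.12 kg. Origin: at the shoulder, the middle of the handle's underside where the blade begins. z runs along the handle away from the blade; x and y are square to the handle's flats. It starts upright in its block with the shoulder resting on the block's top.
- punch_tip (a point): Middle of the flat end of the punch's blade, 60 mm below the punch's origin along its axis.
- block: Fixed wooden block 70 x 70 mm, 75 mm high, with one square 16 mm hole straight down through its middle: the punch's place. Origin: centre of its underside, z up, sides along x and y.
- can: Bystander: plain green paint can, 56 mm in diameter, 150 mm high, loose. Origin at the centre of its underside.
- tub: Bystander: clear open plastic tub 140 x 100 x 50 mm, loose. Origin at the centre of its underside.
- sander: Bystander: cork-faced sanding block 110 x 60 x 38 mm, loose. Origin at the centre of its underside.
- clamp: Bystander: steel bar clamp with blue jaws lying flat, 255 x 90 mm and 18 mm high, loose. Origin on its bar, at the level of its underside.
Things that resemble listed ones, but are neither listed nor needed, are in the scene too. Several things have the shape of the punch; the one meant has the colours described above. Leave any orange look-alike of the block alone.

How it is judged:
On the way, in this order (a step that is already met when the one before it is completed fails the run):
1. the punch is lifted clear out of its block (z of punch_tip in the frame of block above 0.08 m), for 0.1 s.
2. the punch's tip has dropped into the pocket in the slot's floor, more than 13.5 mm below the face (z of punch_tip in the frame of board between -0.03 and -0.0135 m and x of punch_tip in the frame of board between -0.006 and 0.006 m and y of punch_tip in the frame of board between -0.048 and 0.048 m), for 0.05 s.
3. the peg is pressed home by the punch's tip (value of joint peg above 0.0068 m and z of punch_tip in the frame of board below -0.02 m and distance between punch_tip and board below 0.06 m), for 0.1 s.
At the end, for the whole second after the job is handed in: The peg is home (pressed at least 6.8 of its 8 mm) and the punch stands in its block again, blade down in the hole, within 7 degrees of upright, its shoulder within 4 mm of the block's top, at rest and released (value of joint peg above 0.0068 m and angle between punch's own z axis and vertical below 0.12 rad and horizontal distance between punch and block below 0.01 m and z of punch in the frame of block between 0.07 and 0.079 m and z of punch_tip in the frame of block below 0.03 m and linear speed of punch below 0.02 m/s); the robot touches nothing.
It fails at once if a bystander (can, tub, sanding block or clamp) is moved more than 25 mm (distance of any of can, tub, sander, clamp from where it was at the start of the episode above 0.025 m).
It also fails if it takes over 54 s, if anything falls off the work surface, if the arm or the gripper's body presses on something with over 40 N, if the wrist force passes 120 N, or if a joint passes its speed limit or range.

## Working session

There is one attempt and no reset: what is moved stays moved. The work goes in short steps, Python scripts to look and compute and a tool call to move; the robot and the scene stay as the last step left them, time stands still between calls to the robot, and variables do not carry over. Pictures are saved under pics/ and viewed, about 8 in all and at most 12, crops included, and the job is handed in when it is done.

Besides the shell and the picture viewer there is one more tool, called after "Request:" as name([rows], argument=value, ...), one row to a line, values as JSON. step_arm: Moves the arm, as the interface text tells. Its arguments: {"type":"object","properties":{"deltas":{"type":"array","items":{"type":"array"}},"claw":{"type":"number"}},"required":["deltas"]}

```bash
ls; mkdir -p pics; python3 - <<'E'
from plant import bot, eyes
import cv2
print(bot.state())
for n in("scene","top"):
    cv2.imwrite(f"pics/{n}0.png",eyes.get_image(n)); print(n,eyes.camera_model(n))
E
```

```text
pics
{'clock': 0.0, 'joints': array([ 1.29300145e+00,  1.26385910e-01, -4.06201822e-02,  1.40540951e+00,
       -5.41932221e-06,  1.57077160e+00]), 'joint_vel': array([ 0.0014393 ,  0.00024138, -0.00181483, -0.00169237,  0.00139882,
        0.00097449]), 'tau': array([-1.99403348e-04, -4.35917652e+01,  3.52921951e+01,  1.72440021e-02,
       -1.67201250e-05,  5.29491597e-07]), 'tcp_pos': array([0.14386834, 0.50449765, 0.24751978]), 'tcp_rot': array([ 0.56394898, -0.42631224,  0.56486062,  0.42561944]), 'contact_force': array([ 0.25578094, -0.5887283 , -0.05455257]), 'wrist_torque': array([ 0.00783751, -0.01279545, -0.00664462]), 'opening': 0.08522234394107873}
scene {'mtx': array([[426.93490862,   0.        , 259.34619607],
       [  0.        , 426.93490862, 188.94344956],
       [  0.        ,   0.        ,   1.        ]]), 'eye': array([1.19000764, 0.46333889, 0.86653235]), 'orientation': array([-0.16399156,  0.37779559,  0.84170701, -0.34915121])}
top {'mtx': array([[381.05388716,   0.        , 264.44176086],
       [  0.        , 381.05388716, 197.55907644],
       [  0.        ,   0.        ,   1.        ]]), 'eye': array([ 0.38755248, -0.02334772,  1.10128694]), 'orientation': array([ 0.05103893, -0.69761794,  0.71106439, -0.07149596])}
```

View pics/scene0.png

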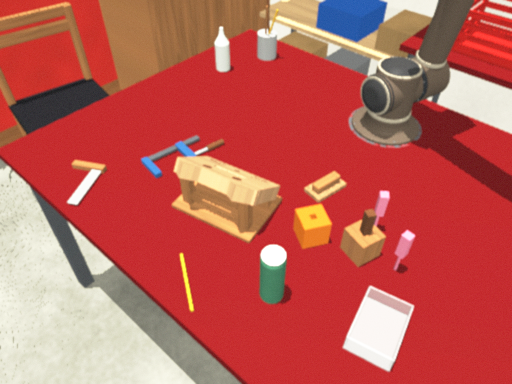

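View pics/top0.png

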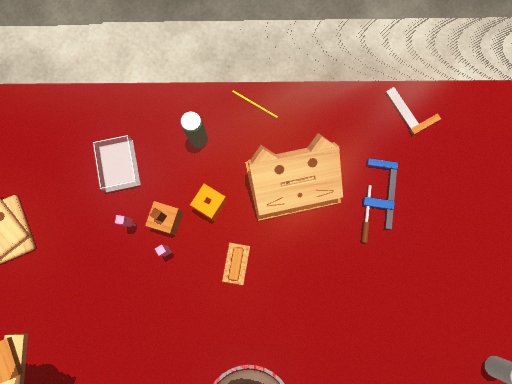

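The scene view shows the punch in its block at about (365,235), with pink look-alikes at (383,205) and (404,245) and the board at (228,195). In the top view the block is at (163,218) and the slot at about (298,181). I'll zoom in on both.

```bash
python3 - <<'E'
import cv2,numpy as np
t=cv2.imread("pics/top0.png");s=cv2.imread("pics/scene0.png")
r=lambda a,k:cv2.resize(a,None,fx=k,fy=k,interpolation=cv2.INTER_CUBIC)
a=r(t[130:230,240:350],5) # 550x500
b=r(t[195:265,105:190],5)
c=np.zeros((600,800,3),np.uint8)
a=r(t[130:225,240:350],4);b=r(t[195:265,105:190],4);d=r(s[150:240,170:285],4);e=r(s[180:275,330:420],3)
c[:380,:440]=a;c[:280,450:790]=b;c2=r(s[180:275,330:420],3.3)
c[285:285+c2.shape[0],450:450+c2.shape[1]]=c2
cv2.imwrite("pics/crop1.png",c)
d=r(s[150:240,170:285],6.5);cv2.imwrite("pics/crop2.png",d)
E
```

```text
(no output)
```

View pics/crop1.png

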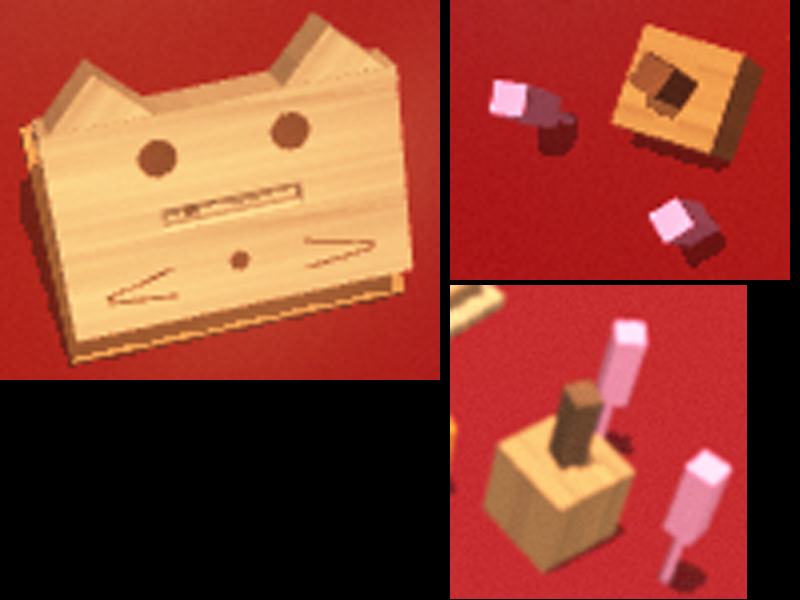

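View pics/crop2.png

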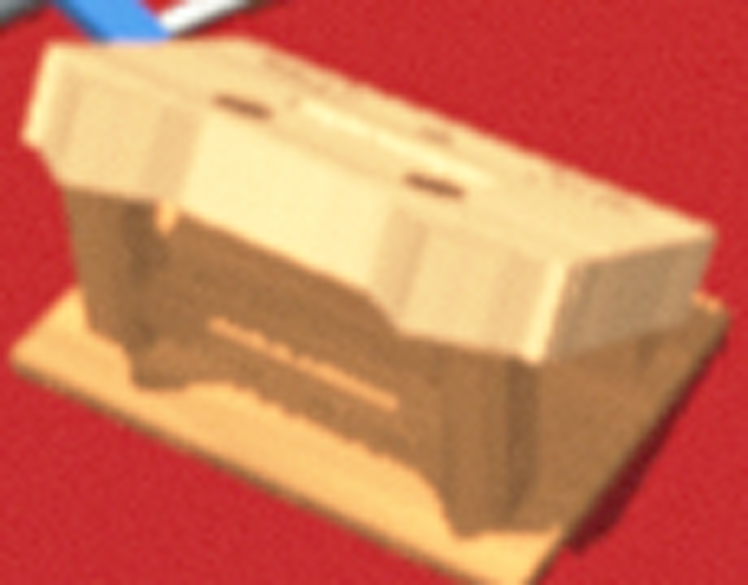

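```bash
cat > h.py <<'E'
import numpy as np, cv2
from scipy.spatial.transform import Rotation as R
from scipy.optimize import least_squares
from plant import bot, eyes
def q2R(q): return R.from_quat(np.roll(q,-1))
CM={n:eyes.camera_model(n) for n in("scene","top")}
def proj(n,P):
    c=CM[n]; p=q2R(c["orientation"]).inv().apply(np.atleast_2d(P)-c["eye"])@c["mtx"].T
    return p[:,:2]/p[:,2:]
def px(x,y,k,ox,oy,sx=0,sy=0): return np.array([ox+(x-sx+.5)/k-.5, oy+(y-sy+.5)/k-.5])
def boardT(p): # x,y,z,yaw
    return R.from_euler("ZY",[p[3],-np.radians(35)]), np.array(p[:3])
def handle(p,z0=.075):
    r=R.from_euler("z",p[2]); o=np.array([[a*.011,b*.011,0] for a,b in((1,1),(1,-1),(-1,-1),(-1,1))])
    b=r.apply(o)+[p[0],p[1],z0]; return b, b+[0,0,.07]
E
cat > fit.py <<'E'
from h import *
T=lambda x,y:px(x,y,4,240,130); S=lambda x,y:px(x,y,6.5,170,150)
obs=[("top",T(45,133),"TL"),("top",T(397,68),"TR"),("top",T(411,270),"BR"),("top",T(76,340),"BL"),
("top",T(164,217),"sb"),("top",T(301,190),"sa"),("top",T(157,158),"el"),("top",T(290,131),"er"),("top",T(240,260),"n"),
("scene",S(712,237),"BL"),("scene",S(567,262),"TL"),("scene",S(492,183),"sb"),("scene",S(298,103),"sa"),("scene",S(435,183),"el"),("scene",S(243,105),"er"),("scene",S(435,135),"n")]
def pts(p):
    xt,xe,ye,xn=p[4:]
    return dict(TL=(xt,.12,0),TR=(xt,-.12,0),BR=(xt-.15,-.12,0),BL=(xt-.15,.12,0),sa=(0,-.048,0),sb=(0,.048,0),el=(xe,ye,0),er=(xe,-ye,0),n=(xn,0,0))
def res(p):
    r,t=boardT(p);D=pts(p)
    return np.concatenate([proj(n,r.apply(D[k])+t)[0]-o for n,o,k in obs])
f=least_squares(res,[.45,-.1,.1,.1,.075,.03,.05,-.04],loss="soft_l1")
print("board",f.x.round(4));
for o,e in zip(obs,f.fun.reshape(-1,2)): print(o[0],o[2],e.round(2),end="; ")
T=lambda x,y:px(x,y,4,105,195,450,0); S=lambda x,y:px(x,y,3.3,330,180,450,285)
d=.035
bo=[("top",T(645,25),(d,d,.075)),("top",T(747,58),(d,-d,.075)),("top",T(716,155),(-d,-d,.075)),("top",T(612,125),(-d,d,.075)),
("scene",S(562,512),(d,d,.075)),("scene",S(500,447),(d,-d,.075)),("scene",S(634,472),(-d,d,.075)),("scene",S(545,572),(d,d,0)),("scene",S(487,505),(d,-d,0))]
def rb(p): 
    r=R.from_euler("z",p[2]); return np.concatenate([proj(n,r.apply(c)+[p[0],p[1],0])[0]-o for n,o,c in bo])
g=least_squares(rb,[.33,.27,-.2],loss="soft_l1");print("\nblock",g.x.round(4),g.fun.reshape(-1,2).round(1).tolist())
# overlay for punch at block centre, several yaws
import sys
t=cv2.imread("pics/top0.png");s=cv2.imread("pics/scene0.png")
out=[]
def view(im,n,x0,y0,w,h,k,yaw):
    a=cv2.resize(im[y0:y0+h,x0:x0+w],None,fx=k,fy=k,interpolation=cv2.INTER_CUBIC)
    if yaw is not None:
        for q in handle([g.x[0],g.x[1],yaw]):
            u=proj(n,q); cv2.polylines(a,[np.int32((u-[x0,y0]+.5)*k)],True,(0,255,0),1)
    return a
c=[np.vstack([view(t,"top",143,200,40,36,6.5,y),view(s,"scene",342,200,40,52,6.5,y)]) for y in(None,g.x[2],g.x[2]-.35)]
cv2.imwrite("pics/punch.png",np.hstack(c))
# pink bases etc
E
python3 fit.py
```

```text
board [ 0.6063 -0.1443  0.1034  0.1839  0.0741  0.0435  0.0452 -0.0415]
top TL [-1.76  0.92]; top TR [ 0.02 -0.29]; top BR [0.13 0.12]; top BL [-0.32 -0.28]; top sb [-0.48  0.45]; top sa [0.04 0.29]; top el [0.08 0.04]; top er [0.23 0.23]; top n [-0.31  0.02]; scene BL [ 0.38 -0.57]; scene TL [-0.47  0.27]; scene sb [-0.63 -0.13]; scene sa [-0.95 -0.58]; scene el [-0.44  0.48]; scene er [-0.11  0.  ]; scene n [0.04 0.11]; 
block [ 0.5195  0.2247 -0.2951] [[-0.7, 0.0], [-1.5, -1.2], [-1.8, -0.6], [-0.8, -0.2], [0.1, -1.5], [-0.6, -1.5], [0.4, -1.5], [-0.4, -0.8], [-1.1, -0.0]]
```

View pics/punch.png

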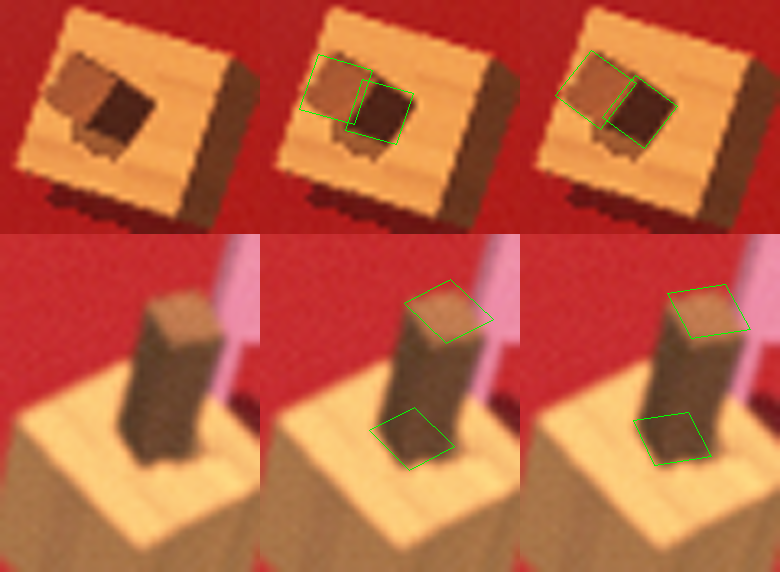

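The handle is rotated about 20° from the block, close to the third panel. I'll refit the block and punch with the sharper corners from this picture.

```bash
cat > fit2.py <<'E'
from h import *
T=lambda x,y:px(x,y,6.5,143,200); S=lambda x,y:px(x,y,6.5,342,200,0,234)
S0=lambda x,y:px(x,y,3.3,330,180,450,285)
d=.035
bo=[("top",T(73,8),(d,d,.075)),("top",T(232,55),(d,-d,.075)),("top",T(178,218),(-d,-d,.075)),("top",T(15,165),(-d,d,.075)),
("scene",S(143,552),(d,d,.075)),("scene",S(18,418),(d,-d,.075)),("scene",S0(634,472),(-d,d,.075)),("scene",S0(545,572),(d,d,0)),("scene",S0(487,505),(d,-d,0))]
for views in(("top","scene"),("top",),("scene",)):
    B=[o for o in bo if o[0] in views]
    def rb(p): 
        r=R.from_euler("z",p[2]); return np.concatenate([proj(n,r.apply(c)+[p[0],p[1],0])[0]-o for n,o,c in B])
    g=least_squares(rb,[.5,.22,-.3]);print("block",views,g.x.round(4),g.fun.reshape(-1,2).round(1).tolist())
    h=.011;H=[("top",T(82,52),(h,h,.145)),("top",T(123,78),(h,-h,.145)),("top",T(86,122),(-h,-h,.145)),("top",T(45,95),(-h,h,.145)),("top",T(155,103),(h,-h,.075)),("top",T(113,147),(-h,-h,.075)),
    ("scene",S(165,347),(h,h,.145)),("scene",S(148,305),(h,-h,.145)),("scene",S(222,332),(-h,h,.145)),("scene",S(145,465),(h,h,.075)),("scene",S(118,425),(h,-h,.075)),("scene",S(196,458),(-h,h,.075))]
    H=[o for o in H if o[0] in views]
    def rp(p):
        r=R.from_euler("z",p[2]); return np.concatenate([proj(n,r.apply(c)+[p[0],p[1],0])[0]-o for n,o,c in H])
    g=least_squares(rp,[.5,.22,-.65]);print("punch",views,g.x.round(4),g.fun.reshape(-1,2).round(1).tolist())
# pinks: triangulate top centre assuming z~.13
def ray(n,u,z):
    c=CM[n];d=q2R(c["orientation"]).apply(np.linalg.inv(c["mtx"])@[*u,1]);return c["eye"]+d*(z-c["eye"][2])/d[2]
for u,v in(((119.5,219),(405,236)),((161,249),(383,195))):
    for z in(.1,.12,.14): print(z,ray("top",u,z)[:2].round(3),ray("scene",v,z)[:2].round(3))
st=bot.state(); print(q2R(st["tcp_rot"]).as_matrix().round(3), np.linalg.norm(st["tcp_pos"]))
E
python3 fit2.py
```

```text
block ('top', 'scene') [ 0.5204  0.225  -0.3049] [[-1.1, -0.4], [-0.9, -0.4], [-0.9, -0.6], [-0.8, 0.2], [-0.2, -1.3], [-0.2, -0.5], [0.3, -1.0], [-0.7, -0.6], [-1.2, 0.1]]
punch ('top', 'scene') [ 0.5206  0.2248 -0.633 ] [[-1.8, -0.8], [-1.1, 0.2], [-0.8, 0.6], [-1.5, -0.3], [0.2, -0.1], [1.7, -0.2], [0.8, -1.0], [-0.3, -1.6], [1.0, -0.2], [-1.7, 0.4], [-1.1, -0.4], [-1.0, 0.0]]
block ('top',) [ 0.5196  0.2225 -0.3154] [[0.0, -0.2], [0.1, 0.1], [-0.2, -0.2], [0.0, 0.3]]
punch ('top',) [ 0.5205  0.2232 -0.7016] [[-0.7, -0.8], [-0.4, 0.7], [-0.6, 0.6], [-0.9, -0.7], [0.9, 0.3], [1.9, -0.1]]
block ('scene',) [ 0.5215  0.2271 -0.318 ] [[-0.0, -0.6], [0.3, -0.0], [0.8, -0.1], [-0.5, 0.1], [-0.7, 0.6]]
punch ('scene',) [ 0.5213  0.2261 -0.6051] [[1.3, -0.5], [-0.1, -1.0], [1.4, 0.1], [-1.3, 0.9], [-0.8, 0.1], [-0.6, 0.3]]
0.1 [0.512 0.326] [0.491 0.309]
0.12 [0.51  0.319] [0.51  0.313]
0.14 [0.507 0.312] [0.528 0.317]
0.1 [0.432 0.216] [0.407 0.204]
0.12 [0.431 0.212] [0.428 0.211]
0.14 [0.43  0.207] [0.448 0.218]
[[-0.    -0.962  0.274]
 [-0.001  0.274  0.962]
 [-1.     0.    -0.001]] 0.5801582131858154
```

```bash
cat >> h.py <<'E'
def plan(pos,Rt,n,st=None):
    """n equal rows (fractions) from the measured pose to pos,Rt"""
    st=st or bot.state(); p=np.array(st["tcp_pos"]); r=q2R(st["tcp_rot"])
    w=(r.inv()*Rt).as_rotvec(); out=[]
    for i in range(n):
        ri=r*R.from_rotvec(w*i/n)
        out.append([(ri.inv().apply((pos-p)/n)/.02).round(3).tolist(),(w/n/(2*np.pi)).round(4).tolist()])
    print("turn deg",np.degrees(np.linalg.norm(w)).round(1),"dist",np.linalg.norm(pos-p).round(4))
    for o in out: print(o)
def toolR(x,z): # columns from x axis and z axis
    x=np.array(x,float);x/=np.linalg.norm(x);z=np.array(z,float);z-=x*(x@z);z/=np.linalg.norm(z)
    return R.from_matrix(np.column_stack([x,np.cross(z,x),z]))
E
python3 - <<'E'
from h import *
plan(np.array([.521,.2247,.2475]),toolR([0,0,-1],[np.cos(.92),np.sin(.92),0]),24)
E
```

```text
turn deg 21.4 dist 0.4696
[[0.001, -0.915, -0.345], [0.0025, -0.0, 0.0]]
[[0.001, -0.921, -0.331], [0.0025, -0.0, 0.0]]
[[0.001, -0.926, -0.317], [0.0025, -0.0, 0.0]]
[[0.001, -0.931, -0.302], [0.0025, -0.0, 0.0]]
[[0.001, -0.935, -0.288], [0.0025, -0.0, 0.0]]
[[0.001, -0.939, -0.273], [0.0025, -0.0, 0.0]]
[[0.001, -0.944, -0.258], [0.0025, -0.0, 0.0]]
[[0.0, -0.948, -0.244], [0.0025, -0.0, 0.0]]
[[0.0, -0.951, -0.229], [0.0025, -0.0, 0.0]]
[[0.0, -0.955, -0.214], [0.0025, -0.0, 0.0]]
[[0.0, -0.958, -0.199], [0.0025, -0.0, 0.0]]
[[0.0, -0.961, -0.184], [0.0025, -0.0, 0.0]]
[[0.0, -0.964, -0.169], [0.0025, -0.0, 0.0]]
[[0.0, -0.966, -0.154], [0.0025, -0.0, 0.0]]
[[0.0, -0.968, -0.139], [0.0025, -0.0, 0.0]]
[[0.0, -0.97, -0.124], [0.0025, -0.0, 0.0]]
[[0.0, -0.972, -0.109], [0.0025, -0.0, 0.0]]
[[0.0, -0.974, -0.094], [0.0025, -0.0, 0.0]]
[[0.0, -0.975, -0.079], [0.0025, -0.0, 0.0]]
[[0.0, -0.976, -0.064], [0.0025, -0.0, 0.0]]
[[0.0, -0.977, -0.049], [0.0025, -0.0, 0.0]]
[[0.0, -0.978, -0.034], [0.0025, -0.0, 0.0]]
[[0.0, -0.978, -0.018], [0.0025, -0.0, 0.0]]
[[0.0, -0.978, -0.003], [0.0025, -0.0, 0.0]]
```

Request:
step_arm([
  [[0, -0.92, -0.34], [0.0025, 0, 0]],
  [[0, -0.92, -0.33], [0.0025, 0, 0]],
  [[0, -0.93, -0.32], [0.0025, 0, 0]],
  [[0, -0.93, -0.3], [0.0025, 0, 0]],
  [[0, -0.94, -0.29], [0.0025, 0, 0]],
  [[0, -0.94, -0.27], [0.0025, 0, 0]],
  [[0, -0.94, -0.26], [0.0025, 0, 0]],
  [[0, -0.95, -0.24], [0.0025, 0, 0]],
], claw=60)

```text
clock: 0.9
tcp_pos: [0.2716, 0.4075, 0.2437]
tcp_rot: [0.587, -0.391, 0.593, 0.388]
contact_force: [0.6, -0.2, -0.2]
opening: 0.0595
```

Request:
step_arm([
  [[0, -0.95, -0.23], [0.0025, 0, 0]],
  [[0, -0.95, -0.21], [0.0025, 0, 0]],
  [[0, -0.96, -0.2], [0.0025, 0, 0]],
  [[0, -0.96, -0.18], [0.0025, 0, 0]],
  [[0, -0.96, -0.17], [0.0025, 0, 0]],
  [[0, -0.97, -0.15], [0.0025, 0, 0]],
  [[0, -0.97, -0.14], [0.0025, 0, 0]],
  [[0, -0.97, -0.12], [0.0025, 0, 0]],
])

```text
clock: 1.7
tcp_pos: [0.4007, 0.3083, 0.2406]
tcp_rot: [0.609, -0.353, 0.619, 0.348]
contact_force: [0.5, 0.7, 0.3]
opening: 0.0601
```

```bash
python3 - <<'E'
from h import *
s=bot.state();print(s["clock"],s["tcp_pos"],s["joints"])
plan(np.array([.521,.2247,.2]),toolR([0,0,-1],[np.cos(.92),np.sin(.92),0]),8)
E
```

```text
1.7 [0.40067742 0.3082683  0.24062628] [ 0.65841817  0.10097604 -0.08451676  1.4001846  -0.00478579  1.19273522]
turn deg 6.7 dist 0.152
[[0.254, -0.913, -0.063], [0.0023, -0.0003, -0.0]]
[[0.254, -0.914, -0.05], [0.0023, -0.0003, -0.0]]
[[0.254, -0.915, -0.037], [0.0023, -0.0003, -0.0]]
[[0.254, -0.915, -0.024], [0.0023, -0.0003, -0.0]]
[[0.254, -0.916, -0.011], [0.0023, -0.0003, -0.0]]
[[0.254, -0.916, 0.002], [0.0023, -0.0003, -0.0]]
[[0.254, -0.916, 0.014], [0.0023, -0.0003, -0.0]]
[[0.254, -0.915, 0.027], [0.0023, -0.0003, -0.0]]
```

Request:
step_arm([
  [[0.25, -0.92, -0.06], [0.0023, 0, 0]],
  [[0.25, -0.92, -0.05], [0.0023, 0, 0]],
  [[0.25, -0.92, -0.04], [0.0023, 0, 0]],
  [[0.25, -0.92, -0.02], [0.0023, 0, 0]],
  [[0.25, -0.92, -0.01], [0.0023, 0, 0]],
  [[0.25, -0.92, 0], [0.0023, 0, 0]],
  [[0.25, -0.92, 0.01], [0.0023, 0, 0]],
  [[0.25, -0.92, 0.03], [0.0023, 0, 0]],
])

```text
clock: 2.5
tcp_pos: [0.5251, 0.2187, 0.1962]
tcp_rot: [0.628, -0.315, 0.641, 0.31]
contact_force: [-0.1, 0.7, -1.8]
opening: 0.0601
```

```bash
python3 - <<'E'
from h import *
s=bot.state();print(s["clock"],s["tcp_pos"])
plan(np.array([.521,.2247,.175]),toolR([0,0,-1],[np.cos(.92),np.sin(.92),0]),4)
E
```

```text
2.5 [0.52514581 0.21872005 0.19616696]
turn deg 1.2 dist 0.0224
[[0.264, 0.086, 0.033], [-0.0002, -0.0008, -0.0001]]
[[0.264, 0.086, 0.032], [-0.0002, -0.0008, -0.0001]]
[[0.264, 0.086, 0.031], [-0.0002, -0.0008, -0.0001]]
[[0.264, 0.086, 0.029], [-0.0002, -0.0008, -0.0001]]
```

Request:
step_arm([
  [[0.1, 0.12, 0.04], [0, -0.0008, 0]],
  [[0.1, 0.12, 0.04], [0, -0.0008, 0]],
  [[0.1, 0.1, 0.03], [0, -0.0008, 0]],
  [[0, 0, 0], [0, -0.0008, 0]],
  [[0, 0, 0], [0, 0, 0]],
  [[0, 0, 0], [0, 0, 0]],
  [[0, 0, 0], [0, 0, 0]],
  [[0, 0, 0], [0, 0, 0]],
])

```text
clock: 3.3
tcp_pos: [0.5203, 0.225, 0.1889]
tcp_rot: [0.634, -0.312, 0.635, 0.313]
contact_force: [-0.5, 0.3, -0.4]
opening: 0.06
```

```bash
python3 - <<'E'
from h import *
Rt=toolR([0,0,-1],[np.cos(.92),np.sin(.92),0])
plan(np.array([.521,.2247,.112]),Rt,5)
s=bot.state();print(s["clock"],s["tcp_pos"])
im=eyes.get_image("scene");r=lambda a:cv2.resize(a,None,fx=4,fy=4,interpolation=cv2.INTER_CUBIC)
cv2.imwrite("pics/hover.png",r(im[150:280,310:440]))
E
```

```text
turn deg 0.3 dist 0.077
[[0.769, -0.009, 0.002], [-0.0002, 0.0, -0.0001]]
[[0.769, -0.009, 0.002], [-0.0002, 0.0, -0.0001]]
[[0.769, -0.009, 0.002], [-0.0002, 0.0, -0.0001]]
[[0.769, -0.008, 0.002], [-0.0002, 0.0, -0.0001]]
[[0.769, -0.008, 0.002], [-0.0002, 0.0, -0.0001]]
3.3 [0.52029222 0.22496689 0.1889473 ]
```

View pics/hover.png

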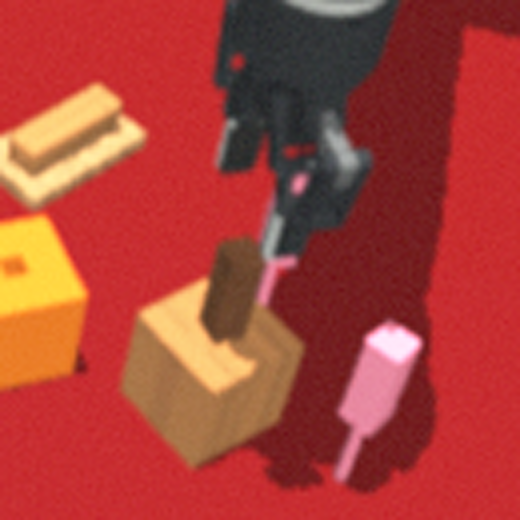

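The open fingers, with tips at about (235,165) and (275,245) in the crop, straddle the handle top at (240,245). I'll check the line against the projection before going down.

```bash
python3 - <<'E'
from h import *
s=bot.state();r=q2R(s["tcp_rot"]);p=s["tcp_pos"]
f=lambda P:((proj("scene",P)-[310,150]+.5)*4).round(0).tolist()
for dz in(-.03,0,.03): print(dz,f(p+r.apply([.017,0,dz])))
for z in(.145,.075): print(z,f([.521,.2247,z]))
E
```

```text
-0.03 [[233.0, 179.0]]
0 [[253.0, 216.0]]
0.03 [[274.0, 255.0]]
0.145 [[243.0, 249.0]]
0.075 [[220.0, 327.0]]
```

Request:
step_arm([
  [[0.5, 0, 0], [0, 0, 0]],
  [[0.75, 0, 0], [0, 0, 0]],
  [[0.75, 0, 0], [0, 0, 0]],
  [[0.75, 0, 0], [0, 0, 0]],
  [[0.75, 0, 0], [0, 0, 0]],
  [[0.4, 0, 0], [0, 0, 0]],
  [[0, 0, 0], [0, 0, 0]],
  [[0, 0, 0], [0, 0, 0]],
])

```text
clock: 4.15
tcp_pos: [0.5198, 0.2247, 0.1046]
tcp_rot: [0.634, -0.311, 0.635, 0.313]
contact_force: [0.1, 1.0, -0.6]
opening: 0.0602
```

Request:
step_arm([
  [[0, 0, 0], [0, 0, 0]],
  [[0, 0, 0], [0, 0, 0]],
  [[0, 0, 0], [0, 0, 0]],
  [[0, 0, 0], [0, 0, 0]],
  [[0, 0, 0], [0, 0, 0]],
  [[0, 0, 0], [0, 0, 0]],
  [[0, 0, 0], [0, 0, 0]],
  [[0, 0, 0], [0, 0, 0]],
], claw=0)

```text
clock: 4.95
tcp_pos: [0.5209, 0.2252, 0.1069]
tcp_rot: [0.635, -0.311, 0.634, 0.313]
contact_force: [0.0, -0.5, -1.8]
opening: 0.0213
```

```bash
python3 - <<'E'
from h import *
s=bot.state();print({k:np.round(s[k],4) for k in("clock","tcp_pos","contact_force","wrist_torque","opening","joints")})
print(q2R(s["tcp_rot"]).as_matrix().round(3))
im=eyes.get_image("scene");im2=eyes.get_image("top");r=lambda a:cv2.resize(a,None,fx=4,fy=4,interpolation=cv2.INTER_CUBIC)
cv2.imwrite("pics/grasp.png",r(im[190:270,330:420]))
E
```

```text
{'clock': np.float64(4.95), 'tcp_pos': array([0.5209, 0.2252, 0.1069]), 'contact_force': array([ 0.044 , -0.4939, -1.7516]), 'wrist_torque': array([ 0.0469, -0.0441, -0.0162]), 'opening': np.float64(0.0213), 'joints': array([ 0.4068,  0.2403, -0.213 ,  1.1166,  0.0024,  1.0628])}
[[-0.    -0.792  0.61 ]
 [ 0.003  0.61   0.792]
 [-1.     0.002  0.002]]
```

Gripped: opening is 21.3 mm, jaws square to the flats. Now lifting straight out.

Request:
step_arm([
  [[-0.5, 0, 0], [0, 0, 0]],
  [[-0.9, 0, 0], [0, 0, 0]],
  [[-0.9, 0, 0], [0, 0, 0]],
  [[-0.9, 0, 0], [0, 0, 0]],
  [[-0.9, 0, 0], [0, 0, 0]],
  [[-0.9, 0, 0], [0, 0, 0]],
  [[-0.9, 0, 0], [0, 0, 0]],
  [[-0.9, 0, 0], [0, 0, 0]],
])

```text
clock: 5.85
tcp_pos: [0.5194, 0.2242, 0.2501]
tcp_rot: [0.634, -0.311, 0.635, 0.313]
contact_force: [-0.0, 0.9, -1.2]
opening: 0.021
```

```bash
cat >> h.py <<'E'
BR,BO=boardT([.6063,-.1443,.1034,.1839])
L=.0919
BT=toolR(BR.apply([0,0,-1]),BR.apply([0,1,0]))
def tipb(st=None):
    st=st or bot.state(); return BR.inv().apply(np.array(st["tcp_pos"])+q2R(st["tcp_rot"]).apply([L,0,0])-BO)
def tcp_for(q): return BO+BR.apply(q)+BR.apply([0,0,L])
def show():
    s=bot.state(); f=BR.inv().apply(s["contact_force"]); e=np.degrees((BT.inv()*q2R(s["tcp_rot"])).as_rotvec())
    print("t",round(s["clock"],2),"tip_b mm",(tipb(s)*1e3).round(2),"F_b",f.round(1),"tilt err deg",e.round(2),"open",round(s["opening"],4))
E
python3 - <<'E'
from h import *
s=bot.state();print(s["clock"],s["tcp_pos"],s["contact_force"],s["opening"])
print(tcp_for([0,.04,.05]))
plan(tcp_for([0,.04,.05]),BT,24)
E
```

```text
5.85 [0.51944006 0.22415364 0.25013438] [-0.0186511   0.91703089 -1.22569146] 0.02102750931636236
[ 0.5189673  -0.11985797  0.21963768]
turn deg 59.0 dist 0.3454
[[0.063, -0.437, -0.569], [-0.0054, -0.0017, -0.0038]]
[[0.067, -0.415, -0.584], [-0.0054, -0.0017, -0.0038]]
[[0.07, -0.394, -0.598], [-0.0054, -0.0017, -0.0038]]
[[0.073, -0.372, -0.612], [-0.0054, -0.0017, -0.0038]]
[[0.075, -0.349, -0.625], [-0.0054, -0.0017, -0.0038]]
[[0.076, -0.326, -0.637], [-0.0054, -0.0017, -0.0038]]
[[0.077, -0.302, -0.648], [-0.0054, -0.0017, -0.0038]]
[[0.077, -0.278, -0.659], [-0.0054, -0.0017, -0.0038]]
[[0.076, -0.254, -0.669], [-0.0054, -0.0017, -0.0038]]
[[0.075, -0.229, -0.678], [-0.0054, -0.0017, -0.0038]]
[[0.073, -0.204, -0.686], [-0.0054, -0.0017, -0.0038]]
[[0.07, -0.179, -0.693], [-0.0054, -0.0017, -0.0038]]
[[0.067, -0.154, -0.7], [-0.0054, -0.0017, -0.0038]]
[[0.063, -0.128, -0.705], [-0.0054, -0.0017, -0.0038]]
[[0.058, -0.103, -0.71], [-0.0054, -0.0017, -0.0038]]
[[0.053, -0.078, -0.713], [-0.0054, -0.0017, -0.0038]]
[[0.046, -0.052, -0.716], [-0.0054, -0.0017, -0.0038]]
[[0.04, -0.027, -0.718], [-0.0054, -0.0017, -0.0038]]
[[0.032, -0.002, -0.719], [-0.0054, -0.0017, -0.0038]]
[[0.025, 0.024, -0.719], [-0.0054, -0.0017, -0.0038]]
[[0.016, 0.048, -0.718], [-0.0054, -0.0017, -0.0038]]
[[0.007, 0.073, -0.716], [-0.0054, -0.0017, -0.0038]]
[[-0.003, 0.097, -0.713], [-0.0054, -0.0017, -0.0038]]
[[-0.013, 0.121, -0.709], [-0.0054, -0.0017, -0.0038]]
```

Request:
step_arm([
  [[0.05, -0.44, -0.57], [-0.0054, -0.0017, -0.0038]],
  [[0.05, -0.42, -0.58], [-0.0054, -0.0017, -0.0038]],
  [[0.05, -0.39, -0.6], [-0.0054, -0.0017, -0.0038]],
  [[0.05, -0.37, -0.61], [-0.0054, -0.0017, -0.0038]],
  [[0.05, -0.35, -0.63], [-0.0054, -0.0017, -0.0038]],
  [[0.05, -0.33, -0.64], [-0.0054, -0.0017, -0.0038]],
  [[0.05, -0.3, -0.65], [-0.0054, -0.0017, -0.0038]],
  [[0.05, -0.28, -0.66], [-0.0054, -0.0017, -0.0038]],
])

```text
clock: 6.65
tcp_pos: [0.5214, 0.1075, 0.2536]
tcp_rot: [0.642, -0.446, 0.518, 0.348]
contact_force: [-0.1, -0.3, -0.9]
opening: 0.0214
```

Request:
step_arm([
  [[0.07, -0.25, -0.67], [-0.0054, -0.0017, -0.0038]],
  [[0.07, -0.23, -0.68], [-0.0054, -0.0017, -0.0038]],
  [[0.07, -0.2, -0.69], [-0.0054, -0.0017, -0.0038]],
  [[0.07, -0.18, -0.69], [-0.0054, -0.0017, -0.0038]],
  [[0.07, -0.15, -0.7], [-0.0054, -0.0017, -0.0038]],
  [[0.06, -0.13, -0.7], [-0.0054, -0.0017, -0.0038]],
  [[0.06, -0.1, -0.71], [-0.0054, -0.0017, -0.0038]],
  [[0.05, -0.08, -0.71], [-0.0054, -0.0017, -0.0038]],
])

```text
clock: 7.45
tcp_pos: [0.5215, -0.0113, 0.2508]
tcp_rot: [0.627, -0.566, 0.386, 0.371]
contact_force: [0.7, -0.6, -0.7]
opening: 0.0216
```

```bash
python3 - <<'E'
from h import *
show()
plan(tcp_for([0,.04,.04]),BT,8)
E
```

```text
t 7.45 tip_b mm [ 20.54 141.5   64.12] F_b [ 0.1 -0.7 -0.9] tilt err deg [14.08  4.14  9.39] open 0.0216
turn deg 17.4 dist 0.1145
[[0.212, 0.03, -0.683], [-0.0049, -0.0014, -0.0033]]
[[0.205, 0.055, -0.683], [-0.0049, -0.0014, -0.0033]]
[[0.197, 0.081, -0.683], [-0.0049, -0.0014, -0.0033]]
[[0.189, 0.105, -0.682], [-0.0049, -0.0014, -0.0033]]
[[0.181, 0.13, -0.68], [-0.0049, -0.0014, -0.0033]]
[[0.172, 0.155, -0.677], [-0.0049, -0.0014, -0.0033]]
[[0.162, 0.179, -0.674], [-0.0049, -0.0014, -0.0033]]
[[0.152, 0.203, -0.669], [-0.0049, -0.0014, -0.0033]]
```

Request:
step_arm([
  [[0.2, 0.03, -0.68], [-0.0049, -0.0014, -0.0033]],
  [[0.2, 0.06, -0.68], [-0.0049, -0.0014, -0.0033]],
  [[0.2, 0.08, -0.68], [-0.0049, -0.0014, -0.0033]],
  [[0.19, 0.1, -0.68], [-0.0049, -0.0014, -0.0033]],
  [[0.18, 0.13, -0.68], [-0.0049, -0.0014, -0.0033]],
  [[0.17, 0.16, -0.68], [-0.0049, -0.0014, -0.0033]],
  [[0.16, 0.18, -0.67], [-0.0049, -0.0014, -0.0033]],
  [[0, 0.1, -0.3], [0, 0, 0]],
])

```text
clock: 8.25
tcp_pos: [0.5211, -0.1162, 0.2214]
tcp_rot: [-0.598, 0.65, -0.278, -0.378]
contact_force: [-0.3, 0.3, -0.9]
opening: 0.0211
```

```bash
python3 - <<'E'
from h import *
show()
plan(tcp_for([0,.04,.01]),BT,5)
E
```

```text
t 8.25 tip_b mm [ 2.48 42.08 49.82] F_b [-0.7  0.4 -0.6] tilt err deg [1.16 0.7  0.47] open 0.0211
turn deg 1.4 dist 0.0401
[[0.399, 0.029, -0.028], [-0.0006, -0.0004, -0.0003]]
[[0.399, 0.029, -0.029], [-0.0006, -0.0004, -0.0003]]
[[0.399, 0.03, -0.029], [-0.0006, -0.0004, -0.0003]]
[[0.398, 0.031, -0.03], [-0.0006, -0.0004, -0.0003]]
[[0.398, 0.032, -0.031], [-0.0006, -0.0004, -0.0003]]
```

Request:
step_arm([
  [[0.35, 0.03, -0.03], [-0.0006, -0.0004, -0.0003]],
  [[0.38, 0.03, -0.03], [-0.0006, -0.0004, -0.0003]],
  [[0.38, 0.03, -0.03], [-0.0006, -0.0004, -0.0003]],
  [[0.38, 0.03, -0.03], [-0.0006, -0.0004, -0.0003]],
  [[0.2, 0.02, -0.02], [-0.0006, -0.0004, -0.0003]],
  [[0, 0, 0], [0, 0, 0]],
  [[0, 0, 0], [0, 0, 0]],
  [[0, 0, 0], [0, 0, 0]],
])

```text
clock: 9.05
tcp_pos: [0.5402, -0.1143, 0.1904]
tcp_rot: [-0.595, 0.654, -0.267, -0.383]
contact_force: [0.1, 0.8, -0.9]
opening: 0.0215
```

```bash
python3 - <<'E'
from h import *
show()
tb=tipb(); tip=BO+BR.apply(tb)
out=[]
for n,(x0,y0) in(("scene",(185,140)),("top",(245,130))):
    im=eyes.get_image(n)
    a=cv2.resize(im[y0:y0+80,x0:x0+95],None,fx=4,fy=4,interpolation=cv2.INTER_CUBIC)
    u=lambda P:tuple(int(v) for v in (proj(n,P)[0]-[x0,y0]+.5)*4)
    cv2.circle(a,u(tip),3,(255,0,255),1)
    for y in(-.048,.048):
        for x in(-.0055,.0055): cv2.circle(a,u(BO+BR.apply([x,y,0])),2,(0,255,0),1)
    out.append(a)
cv2.imwrite("pics/above.png",np.hstack(out))
E
```

```text
t 9.05 tip_b mm [ 1.22 41.81 13.45] F_b [-0.3  0.8 -0.8] tilt err deg [ 0.02 -0.16 -0.03] open 0.0215
```

View pics/above.png

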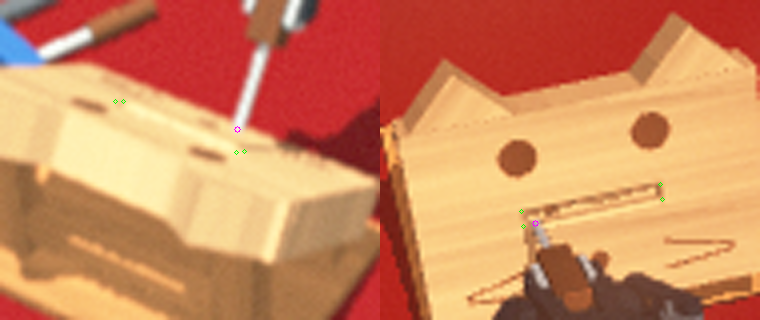

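The tip matches the model in both views: scene crop (237,128), and top crop (535,223), over the slot's +y end. Descending gently.

Request:
step_arm([
  [[0.2, 0.04, -0.06], [0, 0, 0]],
  [[0.2, 0.02, -0.05], [0, 0, 0]],
  [[0.2, 0, 0], [0, 0, 0]],
  [[0.2, 0, 0], [0, 0, 0]],
  [[0.15, 0, 0], [0, 0, 0]],
  [[0.15, 0, 0], [0, 0, 0]],
  [[0.1, 0, 0], [0, 0, 0]],
  [[0.1, 0, 0], [0, 0, 0]],
])

```text
clock: 9.95
tcp_pos: [0.5558, -0.1145, 0.1697]
tcp_rot: [-0.596, 0.655, -0.266, -0.382]
contact_force: [-27.1, 0.7, 25.6]
opening: 0.0217
```

```bash
python3 -c "
from h import *
show()"
```

```text
t 9.95 tip_b mm [  2.2   38.57 -12.22] F_b [-7.   5.7 36.2] tilt err deg [ 0.02 -0.05 -0.23] open 0.0217
```

On the floor: z is −12.2 mm with 36 N, touching the +x wall. Now sweeping toward −y with light pressure.

Request:
step_arm([
  [[0, 0.08, 0], [0, 0, 0]],
  [[0.03, 0.03, -0.08], [0, 0, 0]],
  [[0.04, 0, -0.08], [0, 0, 0]],
  [[0.04, 0, -0.08], [0, 0, 0]],
  [[0.04, 0, -0.08], [0, 0, 0]],
  [[0.04, 0, -0.08], [0, 0, 0]],
  [[0.04, 0, -0.08], [0, 0, 0]],
  [[0.04, 0, -0.08], [0, 0, 0]],
])

```text
clock: 10.75
tcp_pos: [0.5558, -0.118, 0.1695]
tcp_rot: [-0.599, 0.652, -0.258, -0.386]
contact_force: [-14.4, 3.4, 12.4]
opening: 0.0215
```

```bash
python3 -c "
from h import *
show()"
```

```text
t 10.75 tip_b mm [  2.12  36.99 -11.98] F_b [-4.   5.9 17.9] tilt err deg [ 0.   -1.19 -0.58] open 0.0215
```

Request:
step_arm([
  [[-0.02, 0.06, 0], [0, 0.0015, 0.0008]],
  [[0, 0.04, -0.1], [0, 0.0015, 0.0006]],
  [[0.02, 0, -0.15], [0, 0.0008, 0.0002]],
  [[0.02, 0, -0.15], [0, 0.0004, 0]],
  [[0.02, 0, -0.15], [0, 0.0004, 0]],
  [[0.02, 0, -0.15], [0, 0.0004, 0]],
  [[0.02, 0, -0.15], [0, 0.0004, 0]],
  [[0.02, 0, -0.15], [0, 0.0004, 0]],
])

```text
clock: 11.55
tcp_pos: [0.558, -0.1298, 0.1657]
tcp_rot: [-0.596, 0.654, -0.264, -0.384]
contact_force: [-5.8, 9.7, 4.3]
opening: 0.0215
```

```bash
python3 -c "
from h import *
show()"
```

```text
t 11.55 tip_b mm [ -0.73  23.77 -15.15] F_b [-0.7 10.6  5.8] tilt err deg [-0.08 -0.44 -0.18] open 0.0215
```

It dropped: z is −15.2 mm with a side force of 10.6 N at y ≈ 24 mm, so it's in the pocket. I'll ease off the wall and press.

Request:
step_arm([
  [[0.03, 0, 0.06], [0, 0.0006, 0.0003]],
  [[0.06, 0, 0.02], [0, 0.0006, 0.0002]],
  [[0.08, 0, 0], [0, 0, 0]],
  [[0.1, 0, 0], [0, 0, 0]],
  [[0.1, 0, 0], [0, 0, 0]],
  [[0.1, 0, 0], [0, 0, 0]],
  [[0.1, 0, 0], [0, 0, 0]],
  [[0.1, 0, 0], [0, 0, 0]],
])

```text
clock: 12.35
tcp_pos: [0.5639, -0.127, 0.1584]
tcp_rot: [-0.595, 0.655, -0.267, -0.382]
contact_force: [-29.2, 1.4, 25.2]
opening: 0.0216
```

```bash
python3 -c "
from h import *
show()"
```

```text
t 12.35 tip_b mm [  0.18  24.81 -24.73] F_b [-8.8  6.7 37. ] tilt err deg [ 0.01 -0.02 -0.09] open 0.0216
```

At the stop: −24.7 mm with 37 N. Pressing once more, then checking.

Request:
step_arm([
  [[0.12, 0, 0], [0, 0, 0]],
  [[0.12, 0, 0], [0, 0, 0]],
  [[0.12, 0, 0], [0, 0, 0]],
  [[0.12, 0, 0], [0, 0, 0]],
  [[0.04, 0, 0], [0, 0, 0]],
  [[0.04, 0, 0], [0, 0, 0]],
  [[0.04, 0, 0], [0, 0, 0]],
  [[0.04, 0, 0], [0, 0, 0]],
])

```text
clock: 13.15
tcp_pos: [0.5665, -0.1264, 0.1603]
tcp_rot: [-0.597, 0.655, -0.266, -0.379]
contact_force: [-12.8, 1.5, 10.7]
opening: 0.0211
```

```bash
python3 -c "
from h import *
show()"
```

```text
t 13.15 tip_b mm [  4.09  24.69 -24.73] F_b [-3.9  3.8 15.8] tilt err deg [ 0.21  0.13 -0.51] open 0.0211
```

Request:
step_arm([
  [[-0.2, 0, 0], [0, 0, 0]],
  [[-0.4, 0, 0], [0, 0, 0]],
  [[-0.6, 0, 0], [0, 0, 0]],
  [[-0.8, 0, 0], [0, 0, 0]],
  [[-0.8, 0, 0], [0, 0, 0]],
  [[-0.8, 0, 0], [0, 0, 0]],
  [[-0.8, 0, 0], [0, 0, 0]],
  [[-0.4, 0, 0], [0, 0, 0]],
])

```text
clock: 13.95
tcp_pos: [0.5081, -0.1393, 0.2434]
tcp_rot: [-0.596, 0.656, -0.269, -0.377]
contact_force: [0.7, 0.1, -1.1]
opening: 0.0213
```

```bash
python3 - <<'E'
from h import *
show()
Rt=toolR([0,0,-1],[.61,.792,0])
print(bot.state()["tcp_pos"])
plan(np.array([.5209,.2252,.25]),Rt,24)
E
```

```text
t 13.95 tip_b mm [ 2.55 21.98 77.64] F_b [-0.  -0.  -1.3] tilt err deg [ 0.22  0.53 -0.38] open 0.0213
[ 0.50809203 -0.13934906  0.2433848 ]
turn deg 58.8 dist 0.3648
[[0.078, -0.14, 0.743], [0.0053, 0.0017, 0.0039]]
[[0.067, -0.116, 0.748], [0.0053, 0.0017, 0.0039]]
[[0.056, -0.093, 0.752], [0.0053, 0.0017, 0.0039]]
[[0.046, -0.069, 0.756], [0.0053, 0.0017, 0.0039]]
[[0.037, -0.044, 0.758], [0.0053, 0.0017, 0.0039]]
[[0.028, -0.02, 0.759], [0.0053, 0.0017, 0.0039]]
[[0.02, 0.005, 0.76], [0.0053, 0.0017, 0.0039]]
[[0.013, 0.031, 0.759], [0.0053, 0.0017, 0.0039]]
[[0.006, 0.056, 0.758], [0.0053, 0.0017, 0.0039]]
[[-0.001, 0.081, 0.756], [0.0053, 0.0017, 0.0039]]
[[-0.006, 0.107, 0.753], [0.0053, 0.0017, 0.0039]]
[[-0.011, 0.132, 0.748], [0.0053, 0.0017, 0.0039]]
[[-0.016, 0.157, 0.743], [0.0053, 0.0017, 0.0039]]
[[-0.019, 0.183, 0.738], [0.0053, 0.0017, 0.0039]]
[[-0.022, 0.208, 0.731], [0.0053, 0.0017, 0.0039]]
[[-0.024, 0.233, 0.723], [0.0053, 0.0017, 0.0039]]
[[-0.026, 0.258, 0.715], [0.0053, 0.0017, 0.0039]]
[[-0.027, 0.282, 0.705], [0.0053, 0.0017, 0.0039]]
[[-0.027, 0.306, 0.695], [0.0053, 0.0017, 0.0039]]
[[-0.027, 0.33, 0.684], [0.0053, 0.0017, 0.0039]]
[[-0.025, 0.353, 0.672], [0.0053, 0.0017, 0.0039]]
[[-0.024, 0.376, 0.66], [0.0053, 0.0017, 0.0039]]
[[-0.021, 0.399, 0.647], [0.0053, 0.0017, 0.0039]]
[[-0.018, 0.421, 0.633], [0.0053, 0.0017, 0.0039]]
```

The second press drifted the TCP about 4 mm in board x, so the punch may have pivoted slightly in the grip. I'll check before inserting it. Going back now.

Request:
step_arm([
  [[0.06, -0.14, 0.74], [0.0053, 0.0017, 0.0039]],
  [[0.06, -0.12, 0.75], [0.0053, 0.0017, 0.0039]],
  [[0.05, -0.09, 0.75], [0.0053, 0.0017, 0.0039]],
  [[0.04, -0.07, 0.76], [0.0053, 0.0017, 0.0039]],
  [[0.03, -0.04, 0.76], [0.0053, 0.0017, 0.0039]],
  [[0.02, -0.02, 0.76], [0.0053, 0.0017, 0.0039]],
  [[0.01, 0, 0.76], [0.0053, 0.0017, 0.0039]],
  [[0, 0.03, 0.76], [0.0053, 0.0017, 0.0039]],
])

```text
clock: 14.75
tcp_pos: [0.5105, -0.0193, 0.2509]
tcp_rot: [0.628, -0.554, 0.412, 0.359]
contact_force: [0.3, -0.4, -1.6]
opening: 0.0211
```

Request:
step_arm([
  [[0, 0.06, 0.76], [0.0053, 0.0017, 0.0039]],
  [[0, 0.08, 0.76], [0.0053, 0.0017, 0.0039]],
  [[-0.01, 0.11, 0.75], [0.0053, 0.0017, 0.0039]],
  [[-0.01, 0.13, 0.75], [0.0053, 0.0017, 0.0039]],
  [[-0.02, 0.16, 0.74], [0.0053, 0.0017, 0.0039]],
  [[-0.02, 0.18, 0.74], [0.0053, 0.0017, 0.0039]],
  [[-0.02, 0.21, 0.73], [0.0053, 0.0017, 0.0039]],
  [[-0.02, 0.23, 0.72], [0.0053, 0.0017, 0.0039]],
])

```text
clock: 15.55
tcp_pos: [0.5176, 0.1056, 0.2546]
tcp_rot: [0.64, -0.434, 0.539, 0.334]
contact_force: [0.4, 0.3, -0.1]
opening: 0.0215
```

```bash
python3 - <<'E'
from h import *
print(bot.state()["tcp_pos"])
plan(np.array([.5209,.2252,.25]),toolR([0,0,-1],[.61,.792,0]),7)
E
```

```text
[0.51760002 0.10561378 0.25459763]
turn deg 17.9 dist 0.1197
[[0.002, 0.328, 0.79], [0.0054, 0.0015, 0.0043]]
[[0.004, 0.355, 0.778], [0.0054, 0.0015, 0.0043]]
[[0.007, 0.381, 0.766], [0.0054, 0.0015, 0.0043]]
[[0.011, 0.406, 0.752], [0.0054, 0.0015, 0.0043]]
[[0.015, 0.431, 0.738], [0.0054, 0.0015, 0.0043]]
[[0.02, 0.456, 0.723], [0.0054, 0.0015, 0.0043]]
[[0.026, 0.48, 0.708], [0.0054, 0.0015, 0.0043]]
```

Request:
step_arm([
  [[0, 0.33, 0.79], [0.0054, 0.0015, 0.0043]],
  [[0, 0.36, 0.78], [0.0054, 0.0015, 0.0043]],
  [[0.01, 0.38, 0.77], [0.0054, 0.0015, 0.0043]],
  [[0.01, 0.41, 0.75], [0.0054, 0.0015, 0.0043]],
  [[0.02, 0.43, 0.74], [0.0054, 0.0015, 0.0043]],
  [[0.02, 0.45, 0.72], [0.0054, 0.0015, 0.0043]],
  [[0.02, 0.44, 0.66], [0.0054, 0.0015, 0.0043]],
  [[0, 0, 0], [0, 0, 0]],
])

```text
clock: 16.35
tcp_pos: [0.5237, 0.2289, 0.2507]
tcp_rot: [0.635, -0.308, 0.637, 0.31]
contact_force: [0.8, -0.7, -1.7]
opening: 0.021
```

```bash
python3 - <<'E'
from h import *
print(bot.state()["tcp_pos"])
plan(np.array([.5209,.2252,.195]),toolR([0,0,-1],[.61,.792,0]),6)
E
```

```text
[0.52371886 0.22891283 0.25071143]
turn deg 0.6 dist 0.0559
[[0.464, -0.002, -0.038], [-0.0003, -0.0001, -0.0001]]
[[0.464, -0.002, -0.038], [-0.0003, -0.0001, -0.0001]]
[[0.464, -0.002, -0.038], [-0.0003, -0.0001, -0.0001]]
[[0.464, -0.001, -0.038], [-0.0003, -0.0001, -0.0001]]
[[0.464, -0.001, -0.038], [-0.0003, -0.0001, -0.0001]]
[[0.464, -0.001, -0.039], [-0.0003, -0.0001, -0.0001]]
```

Request:
step_arm([
  [[0.4, 0, -0.04], [-0.0003, 0, 0]],
  [[0.45, 0, -0.04], [-0.0003, 0, 0]],
  [[0.45, 0, -0.04], [-0.0003, 0, 0]],
  [[0.45, 0, -0.04], [-0.0003, 0, 0]],
  [[0.3, 0, -0.04], [-0.0003, 0, 0]],
  [[0.1, 0, -0.02], [-0.0003, 0, 0]],
  [[0, 0, 0], [0, 0, 0]],
  [[0, 0, 0], [0, 0, 0]],
])

```text
clock: 17.15
tcp_pos: [0.5197, 0.2219, 0.2037]
tcp_rot: [0.633, -0.313, 0.635, 0.313]
contact_force: [0.1, -0.1, -1.5]
opening: 0.0214
```

```bash
python3 - <<'E'
from h import *
s=bot.state();p=s["tcp_pos"];r=q2R(s["tcp_rot"]);print(s["clock"],p,s["opening"],r.as_matrix().round(3).tolist())
out=[]
for n,(x0,y0) in(("scene",(325,165)),("top",(120,180))):
    im=eyes.get_image(n);cv2.imwrite(f"pics/raw_{n}.png",im)
    a=cv2.resize(im[y0:y0+95,x0:x0+75],None,fx=5,fy=5,interpolation=cv2.INTER_CUBIC)
    u=lambda P:tuple(int(v) for v in (proj(n,P)[0]-[x0,y0]+.5)*5)
    for x in(L,L-.06): 
        for d in(-.0035,0,.0035): cv2.circle(a,u(p+r.apply([x,d,0])),1,(255,255,0),-1); 
    out.append(a)
cv2.imwrite("pics/pre.png",np.hstack(out))
E
```

```text
17.15 [0.519747   0.22190739 0.20366995] 0.02137495505722004 [[-0.003, -0.794, 0.608], [-0.002, 0.608, 0.794], [-1.0, 0.001, -0.004]]
```

View pics/pre.png

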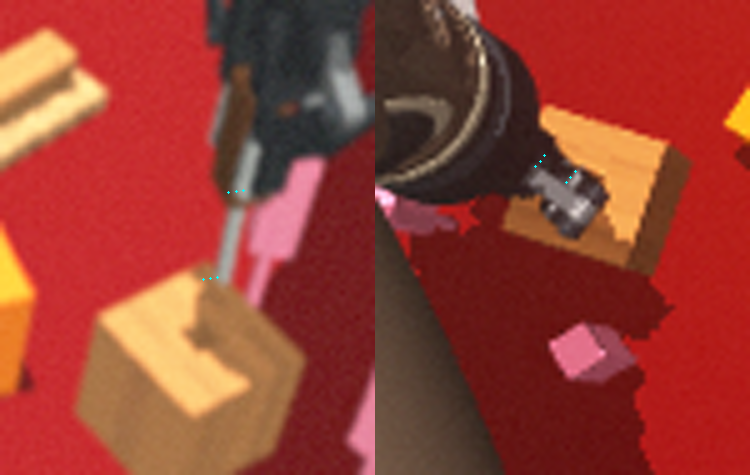

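The blade's tip shows at (223,282) in the left crop, against (210,278) predicted, so the punch has tilted about the jaw axis. I'll measure it by intersecting the blade's pixels with the plane midway between the jaws.

```bash
python3 - <<'E'
from h import *
s=bot.state();p=s["tcp_pos"];r=q2R(s["tcp_rot"])
im=cv2.imread("pics/raw_scene.png").astype(int);c=CM["scene"];Ki=np.linalg.inv(c["mtx"]);Q=q2R(c["orientation"])
pts=[]
for row in range(206,222):
    x=np.arange(362,380);g=im[row,362:380]
    sat=g[:,2]-g[:,1]                    # red/pink high, steel low
    w=np.clip(70-sat,0,70).astype(float)
    print(row,sat.tolist())
    if w.sum()<60: continue
    u=(w*x).sum()/w.sum()
    d=r.inv().apply(Q.apply(Ki@[u,row,1]));o=r.inv().apply(c["eye"]-p)
    q=o-d*o[2]/d[2];pts.append((q[0],q[1]));print(round(u,2),(q*1e3).round(1))
E
```

```text
206 [155, 154, 154, 158, 158, 159, 156, 134, 70, 25, 17, 34, 74, 88, 76, 84, 99, 98]
371.93 [43.   2.8  0. ]
207 [156, 160, 155, 157, 157, 155, 158, 136, 73, 14, 7, 29, 94, 103, 91, 95, 98, 96]
371.91 [46.5  3.5  0. ]
208 [158, 156, 156, 156, 153, 159, 153, 131, 61, 8, 5, 40, 103, 98, 89, 97, 99, 99]
371.7 [49.9  3.7  0. ]
209 [158, 156, 154, 156, 159, 156, 152, 123, 44, 3, 11, 59, 109, 91, 94, 94, 96, 96]
371.34 [53.2  3.5  0. ]
210 [157, 154, 156, 154, 158, 157, 150, 102, 26, -1, 17, 81, 110, 92, 94, 96, 96, 95]
371.05 [56.6  3.5  0. ]
211 [156, 156, 158, 154, 155, 160, 145, 91, 12, 0, 28, 101, 117, 96, 98, 95, 97, 101]
370.91 [60.1  3.9  0. ]
212 [155, 157, 155, 157, 153, 155, 140, 72, 10, 1, 41, 114, 124, 95, 96, 97, 97, 97]
370.8 [63.7  4.4  0. ]
213 [156, 157, 154, 156, 157, 155, 130, 63, 4, 9, 56, 127, 129, 102, 95, 95, 99, 97]
370.55 [67.1  4.5  0. ]
214 [156, 156, 156, 157, 157, 154, 120, 44, 2, 13, 74, 135, 132, 103, 97, 94, 97, 95]
370.21 [70.6  4.3  0. ]
215 [157, 156, 156, 158, 158, 149, 103, 26, 2, 24, 90, 148, 137, 112, 102, 98, 96, 99]
370.01 [74.1  4.6  0. ]
216 [157, 157, 153, 146, 143, 139, 88, 18, -2, 29, 104, 153, 152, 130, 109, 99, 101, 111]
369.93 [77.7  5.1  0. ]
217 [155, 145, 131, 112, 103, 106, 70, 7, 4, 40, 116, 159, 153, 136, 107, 100, 106, 127]
369.79 [81.3  5.5  0. ]
218 [133, 112, 95, 74, 66, 69, 40, 6, 10, 57, 127, 156, 149, 126, 106, 98, 110, 125]
369.24 [84.7  4.8  0. ]
219 [95, 82, 63, 56, 53, 45, 18, -1, 15, 75, 138, 157, 148, 119, 100, 99, 111, 108]
368.21 [87.8  2.9  0. ]
220 [65, 71, 59, 56, 52, 42, 19, 2, 21, 89, 146, 157, 140, 109, 98, 102, 107, 97]
367.94 [91.4  3.   0. ]
221 [47, 58, 70, 68, 55, 47, 34, 24, 41, 94, 144, 157, 131, 101, 99, 107, 100, 94]
367.18 [94.7  1.7  0. ]
```

```bash
python3 - <<'E'
from h import *
Rt=toolR([0,0,-1],[.61,.792,0])*R.from_rotvec([0,0,-.053])
plan(np.array([.5215,.2248,.2037]),Rt,3)
E
```

```text
turn deg 3.1 dist 0.0032
[[0.003, 0.007, 0.053], [0.0001, -0.0002, -0.0029]]
[[0.003, 0.007, 0.053], [0.0001, -0.0002, -0.0029]]
[[0.003, 0.008, 0.053], [0.0001, -0.0002, -0.0029]]
```

Request:
step_arm([
  [[0, 0.01, 0.05], [0, -0.0002, -0.0029]],
  [[0, 0.01, 0.05], [0, -0.0002, -0.0029]],
  [[0, 0.01, 0.05], [0, -0.0002, -0.0028]],
  [[0, 0, 0], [0, 0, 0]],
  [[0, 0, 0], [0, 0, 0]],
  [[0, 0, 0], [0, 0, 0]],
  [[0, 0, 0], [0, 0, 0]],
  [[0, 0, 0], [0, 0, 0]],
])

```text
clock: 18.05
tcp_pos: [0.5217, 0.2258, 0.205]
tcp_rot: [0.644, -0.331, 0.624, 0.295]
contact_force: [0.8, 1.2, -1.3]
opening: 0.0212
```

```bash
python3 - <<'E'
from h import *
Rt=toolR([0,0,-1],[.61,.792,0])*R.from_rotvec([0,0,-.053])
s=bot.state();print(s["clock"],s["tcp_pos"],s["contact_force"])
plan(np.array([.5215,.2248,.165]),Rt,4)
E
```

```text
18.05 [0.52170975 0.22579339 0.20499871] [ 0.77402326  1.20962491 -1.26235695]
turn deg 0.4 dist 0.04
[[0.499, 0.024, -0.013], [0.0001, 0.0001, 0.0002]]
[[0.499, 0.023, -0.013], [0.0001, 0.0001, 0.0002]]
[[0.499, 0.022, -0.012], [0.0001, 0.0001, 0.0002]]
[[0.5, 0.022, -0.012], [0.0001, 0.0001, 0.0002]]
```

Request:
step_arm([
  [[0.3, 0.02, -0.01], [0, 0, 0]],
  [[0.4, 0.02, -0.01], [0, 0, 0]],
  [[0.4, 0.02, -0.01], [0, 0, 0]],
  [[0.4, 0.02, -0.01], [0, 0, 0]],
  [[0.3, 0.02, -0.01], [0, 0, 0]],
  [[0.2, 0, 0], [0, 0, 0]],
  [[0.1, 0, 0], [0, 0, 0]],
  [[0, 0, 0], [0, 0, 0]],
])

```text
clock: 18.85
tcp_pos: [0.521, 0.2241, 0.1575]
tcp_rot: [0.643, -0.331, 0.625, 0.295]
contact_force: [0.2, 0.0, 0.5]
opening: 0.0213
```

```bash
python3 - <<'E'
from h import *
Rt=toolR([0,0,-1],[.61,.792,0])*R.from_rotvec([0,0,-.053])
s=bot.state();print(s["clock"],s["tcp_pos"],s["contact_force"],s["wrist_torque"])
plan(np.array([.5215,.2248,.111]),Rt,6)
E
```

```text
18.85 [0.52097333 0.22405189 0.15752928] [0.21651906 0.04831871 0.49054548] [-0.00150228  0.01298116 -0.00641028]
turn deg 0.3 dist 0.0465
[[0.387, 0.023, 0.007], [0.0001, 0.0, 0.0001]]
[[0.387, 0.022, 0.007], [0.0001, 0.0, 0.0001]]
[[0.387, 0.022, 0.008], [0.0001, 0.0, 0.0001]]
[[0.387, 0.022, 0.008], [0.0001, 0.0, 0.0001]]
[[0.387, 0.021, 0.008], [0.0001, 0.0, 0.0001]]
[[0.387, 0.021, 0.008], [0.0001, 0.0, 0.0001]]
```

The tip is about 9 mm below the block's top with no force, so it's in the hole. Lowering on.

Request:
step_arm([
  [[0.25, 0.01, 0], [0, 0, 0]],
  [[0.35, 0.01, 0], [0, 0, 0]],
  [[0.35, 0.01, 0], [0, 0, 0]],
  [[0.35, 0.01, 0], [0, 0, 0]],
  [[0.3, 0, 0], [0, 0, 0]],
  [[0.2, 0, 0], [0, 0, 0]],
  [[0.1, 0, 0], [0, 0, 0]],
  [[0.05, 0, 0], [0, 0, 0]],
])

```text
clock: 19.65
tcp_pos: [0.5225, 0.2232, 0.1154]
tcp_rot: [0.643, -0.331, 0.624, 0.295]
contact_force: [-0.3, 0.2, -1.1]
opening: 0.0216
```

```bash
python3 - <<'E'
from h import *
s=bot.state();print(s["clock"],s["tcp_pos"],s["contact_force"],s["wrist_torque"])
E
```

```text
19.65 [0.52247847 0.2232486  0.11542975] [-0.32009433  0.1644236  -1.09465102] [ 0.04622924  0.02867678 -0.01143768]
```

Request:
step_arm([
  [[0.1, 0, 0], [0, 0, 0]],
  [[0.1, 0, 0], [0, 0, 0]],
  [[0.1, 0, 0], [0, 0, 0]],
  [[0.05, 0, 0], [0, 0, 0]],
  [[0.03, 0, 0], [0, 0, 0]],
  [[0.03, 0, 0], [0, 0, 0]],
  [[0, 0, 0], [0, 0, 0]],
  [[0, 0, 0], [0, 0, 0]],
])

```text
clock: 20.45
tcp_pos: [0.5234, 0.2231, 0.1073]
tcp_rot: [0.644, -0.331, 0.624, 0.295]
contact_force: [0.3, 0.6, -0.7]
opening: 0.0211
```

```bash
python3 - <<'E'
from h import *
s=bot.state();print(s["clock"],s["tcp_pos"],s["contact_force"],s["wrist_torque"])
E
```

```text
20.45 [0.52340027 0.22314018 0.10732686] [ 0.34264602  0.58133823 -0.67992664] [0.04719616 0.05982621 0.03391121]
```

Request:
step_arm([
  [[0.06, 0, 0], [0, 0, 0]],
  [[0.05, 0, 0], [0, 0, 0]],
  [[0.04, 0, 0], [0, 0, 0]],
  [[0, 0, 0], [0, 0, 0]],
  [[0, 0, 0], [0, 0, 0]],
  [[0, 0, 0], [0, 0, 0]],
  [[0, 0, 0], [0, 0, 0]],
  [[0, 0, 0], [0, 0, 0]],
])

```text
clock: 21.25
tcp_pos: [0.5237, 0.2232, 0.1056]
tcp_rot: [0.644, -0.331, 0.623, 0.295]
contact_force: [-0.7, 0.1, -0.2]
opening: 0.0211
```

Request:
step_arm([
  [[0, 0, 0], [0, 0, 0]],
  [[0, 0, 0], [0, 0, 0]],
  [[0, 0, 0], [0, 0, 0]],
  [[0, 0, 0], [0, 0, 0]],
  [[0, 0, 0], [0, 0, 0]],
  [[0, 0, 0], [0, 0, 0]],
  [[0, 0, 0], [0, 0, 0]],
  [[0, 0, 0], [0, 0, 0]],
], claw=60)

```text
clock: 22.05
tcp_pos: [0.5241, 0.2233, 0.1058]
tcp_rot: [0.644, -0.331, 0.623, 0.295]
contact_force: [-0.2, -0.3, 0.2]
opening: 0.0601
```

Request:
step_arm([
  [[-0.3, 0, 0], [0, 0, 0]],
  [[-0.6, 0, 0], [0, 0, 0]],
  [[-0.8, 0, 0], [0, 0, 0]],
  [[-0.8, 0, 0], [0, 0, 0]],
  [[-0.8, 0, 0], [0, 0, 0]],
  [[-0.8, 0, 0], [0, 0, 0]],
  [[-0.6, 0, 0], [0, 0, 0]],
  [[-0.2, 0, 0], [0, 0, 0]],
])

```text
clock: 22.85
tcp_pos: [0.5188, 0.2269, 0.213]
tcp_rot: [0.645, -0.331, 0.622, 0.295]
contact_force: [0.3, 0.5, -0.7]
opening: 0.0599
```

```bash
python3 - <<'E'
from h import *
s=bot.state();print(s["clock"],s["tcp_pos"],s["contact_force"])
im=eyes.get_image("scene");cv2.imwrite("pics/raw_end.png",im)
a=im[120:310,170:430];cv2.imwrite("pics/end.png",cv2.resize(a,None,fx=3,fy=3,interpolation=cv2.INTER_CUBIC))
E
```

```text
22.85 [0.51881893 0.22685526 0.21300899] [ 0.27902309  0.51741621 -0.72225991]
```

View pics/end.png

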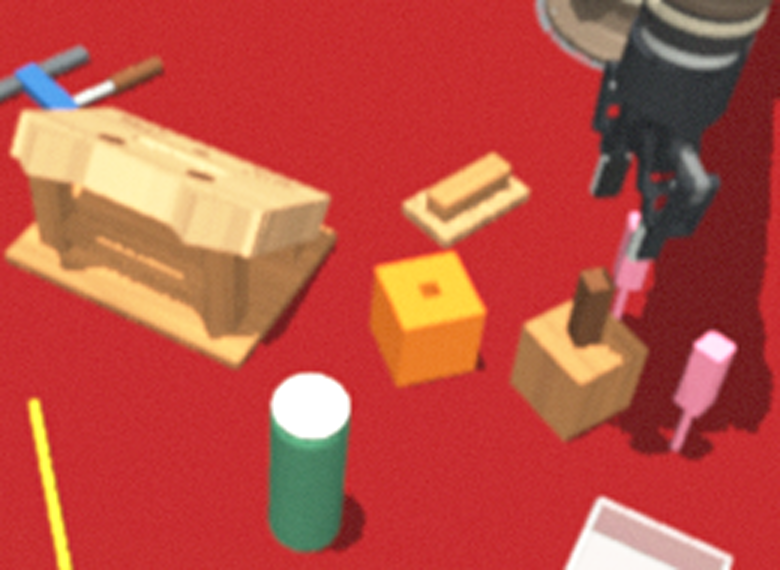

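The punch stands upright and seated in its block at (592,310). The fingers are clear above it, and the can, tub, clamp and look-alikes are undisturbed. Handing in.

```bash
python3 - <<'E'
from h import *
a=cv2.imread("pics/raw_end.png");b=eyes.get_image("scene")
d=cv2.absdiff(a,b)[195:265,335:390].max(); s=bot.state()
print("handle region change",d,"opening",s["opening"],"vel",np.abs(s["joint_vel"]).max().round(4),s["clock"])
from plant import finish_job
print(finish_job())
E
```

```text
handle region change 23 opening 0.060184110046721896 vel 0.0367 22.95
the job is handed in; nothing more can be done
None
```

The peg is pressed home as far as I can measure, the punch is back in its block and released, and I handed the job in at about 23 s.

- **Peg:** Sweeping the slot floor (measured at 12 mm deep), the tip dropped into the pocket at about y = +24 mm. I pressed until it stopped at about 24.7 mm below the face with 37 N. The peg needs only 6 N to move, so I take that as its stop. I could not read the peg joint itself, so its exact travel is inferred.
- **Punch slip:** During a second press the punch tilted about 3° in the grip. I measured the tilt in the camera image and corrected it before inserting. The tool went about 1 mm lower than at pickup without clear contact, so the punch may also have slid that much in the jaws.
- **End state:** The last picture shows the punch upright and seated in the block, the gripper open and about 10 cm up, and the can undisturbed. The tub and clamp, partly in view, also look undisturbed. I did not check the sanding block, or any of the four against their start positions.
- **Rest check:** Two frames 0.05 s apart differed by at most 23 of 255 grey levels around the handle. I put that down to image noise, but the check is weak. The arm's fastest joint read 0.037 rad/s just before hand-in.

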